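# Load a specimen tray and hold the document camera extended

## Task

Lift only the top blue specimen tray off its pile and set it down level inside the marked outline on the document camera's white stage, long side along the long side of the outline, and let go of it. Then squeeze the red release buttons on the camera's handle, pull the camera straight up past its first stop to the second stop (all the way out), and finish while still gripping it there: keep holding it up, do not let go. Leave the other two trays, the beaker and the jar as they are, and never tip the tray.

Things in the scene. Friction and masses are not known exactly. Their poses are not given: they have to be found in the camera images.
- doc_camera: Document camera fixed to the bench: grey base plate 300 x 140 mm, 12 mm thick, a white stage at one end, an upright telescoping column at the other. Origin at bench height under the stage's centre; x points from there to the column, whose axis is 170 mm along +x; z up. Dark sleeve 30 mm across with a 40 mm collar, up to 135 mm above the bench.
- stage (a point): Centre of the white stage's surface, 13 mm above the bench. The white field, framed by a 6 mm black outline, is 150 mm along its x (towards the column) and 100 mm along its y. It is flat, with no rim.
- head: Camera head on top of the column: a small white camera block (50 x 50 x 32 mm) with a grey upright handle, 26 (x) x 34 (y) x 46 mm tall, on top. Origin: on the column axis at the block's underside, 137 mm above the bench with the column down; axes as the document camera's. Moves up with the column, cannot turn or shift sideways. A grip across the handle's y sides presses both buttons.
- grip (a point): Centre of the handle, level with the middle of the buttons, 55 mm above the camera block's underside (192 mm above the bench when the column is down). Axes as the document camera's: its y runs through the two buttons.
- button (a joint): Red release button on the handle's +y side with a linked twin on the -y side, pads 18 mm wide (x) x 26 mm tall, 7 mm proud: 48 mm across both. 0 = out, 0.006 m = fully in (36 mm across). Sprung: squeezing both in takes about 1 to 4 N a side. In by more than about 3 mm they free the column; otherwise it is locked against pulling up (about 1 mm play).
- column (a joint): Height by which the column is pulled up: 0 = down (start), about 0.05 m = first stop, 0.10 m = second stop, a hard end. With the buttons kept in it passes the first stop freely; if they are let out on the way it is caught there and they must be squeezed again. Lifting takes about 4 to 8 N; it sinks under its own weight when let go (from the top to about 0.06 m).
- tray_top: Top tray of the pile, the one to move: blue with a white rim, open, 112 (x) x 60 (y) x 32 mm tall, 3 mm walls, minerals fixed inside, 0.1 to 0.2 kg. Origin: centre of its underside. Its 4 mm deep foot (100 x 48 mm) nests in the equal tray below; trays are 28 mm apart: underside 56, rim 88 mm above the bench at the start. Grip across the 60 mm, fingertips 4 mm or more above its underside.
- tray_mid: Middle tray of the pile, same shape, to be left where it is.
- tray_low: Bottom tray of the pile, same shape, standing on the bench, to be left where it is.
- beaker: Bystander: glass beaker, 60 mm across, 80 mm tall, behind the pile. Origin at the centre of its underside.
- jar: Bystander: jar with a green cap, 48 mm across, 70 mm tall, behind the pile. Origin at the centre of its underside.
Things that resemble listed ones, but are neither listed nor needed, are in the scene too. What is shaped like the tray_top but turquoise is not meant.

How it is judged:
By the outcome, as a careful person would: the job done as asked, in the order asked, and still so for the second after the job is handed in, while the arm keeps its last pose, push and grip.
It also fails if it takes over 53 s, if anything falls off the work surface, if the arm or the gripper's body presses on something with over 40 N, if the wrist force passes 120 N, or if a joint passes its speed limit or range.

## Robot

A 7-joint arm with a two-finger parallel gripper is mounted at the origin on the work surface. World frame = base frame: x ahead of the robot, y to its left, z up, the work surface at z = 0. Lengths are in mm, angles in rad, forces in N, time in s.
With the tool pointing down it reaches from about 425 to 1025 mm from the base axis. Payload 3.6 kg.
Tool frame: the origin (TCP) lies midway between the tips of the shut fingers; the grasp point (between the pads) lies 19 mm behind it; z points along the fingers, x is the direction in which the jaws open and shut, and the axes are right-handed (so a half turn about z gives the same grasp; the last joint's range is limited). The gripper opens to 85 mm and grips with 20 to 120 N. Pads are 22 mm wide; open, the fingers measure 114 mm over their backs; the gripper's body (76 mm by 85 mm) begins 54 mm behind the grasp point. The pads swing forward as they close: fully open they stand 13 mm farther back than shut.
Start: joints at [1.188, 0.591, 0.048, 1.609, -0.033, 0.943, -0.034], TCP at [206.483, -694.978, 231.302] pointing down, gripper open.
Joint ranges: [-2.69, 2.69], [-0.47, 2.24], [-1.27, 1.36], [0.19, 2.51], [-1.53, 4.68], [0.08, 2.07], [-3.09, 3.09]. Speed limits (rad/s): [2.57, 2.57, 3.14, 3.14, 3.14, 3.14, 3.14].

## Interface

Orientations are given as a unit quaternion [w, x, y, z].
In Python, from workcell import env gives the robot as it stands.
- The arm moves only by the shell command python3 -m jog 'ROWS' [FORCE]. ROWS is JSON, a list of rows, each a list of 5 numbers: the shift along the tool's x, y, z in units of 30 mm (1.0 is 30 mm), then the turn about the tool's z in rad, then the finger opening in mm, from 0 to 85.4. A call has exactly 5 rows; each row is the pose to reach, as a shift and turn from the pose measured when the call began, along the tool's axes at that moment; what a row does not reach only later rows make up. A row lasts 1/12 s, in which the tool goes at most 41.7 mm and 7.16 degrees, less where a joint would pass 70% of its speed; a pose out of reach is approached as far as the arm can. A call with a gripper value outside its range is refused whole. The fingers move at their own pace and stop on an object; FORCE is the grip in N (left out, the last holds). Time passes only in rows, so rows that repeat a pose let the fingers close, or fill a call up. It gives the time, the measured TCP pose, the force and the opening at its end, in the units of the state.
- env.state(): the state, without advancing time (a new reading comes with each control period).
- env.grab_frame(name): name is "side" or "top" or "wrist"; returns a dict with "frame" (480x640x3 uint8, blue, green, red), "vfov" (degrees; the focal length in pixels is half the picture's height over the tangent of half this angle, whatever the lens; pixels are square), "cx", "cy" (the principal point, pixels), "R" (3x3) and "t" (3): a world point X has camera coordinates R X + t; the wrist camera has in their place "mount" (4x4, takes a point from camera to tool coordinates, whose origin is the TCP and whose axes are the tool frame's). Camera axes: x right, y down, z forward; pixel columns grow to the right and rows downward; lengths in mm; the calibration is good to about 2 mm. A picture is of the moment at which its call begins: read the wrist's pose just before it. There is no depth.
- env.sign_off(): hands the job in, once; it reports no verdict.
The state is a dict: "clock": time; "joint_pos": joint angles; "joint_vel": joint speeds; "tau": joint torques, N m; "ee_pos": TCP position; "orientation": TCP orientation; "force": force on the tool from outside, world axes, zero at the start; "ft_torque": the same for the moment, N m; "finger_gap": finger opening in mm.
Only numpy, scipy, OpenCV 4.12 (cv2) and the standard library are available. Lean on these libraries where they do the work, as an engineer would, in place of code of your own. Each camera call takes 0.05 s, during which the arm holds its last target.

## Working session

There is one attempt and no reset: what is moved stays moved. The work goes in short steps, Python scripts to look and compute and a shell command to move; the robot and the scene stay as the last step left them, time stands still between calls to the robot, and variables do not carry over. Pictures are saved under pics/ and viewed, and the job is handed in when it is done.

```bash
ls; mkdir -p pics
python3 - <<'E'
from workcell import env
import cv2,pickle
s=env.state();print(s)
for n in("side","top","wrist"):
    f=env.grab_frame(n);cv2.imwrite(f"pics/{n}0.png",f["frame"]);pickle.dump(f,open(f"{n}0.pkl","wb"))
    print(n,{k:v for k,v in f.items() if k!="frame"})
E
```

```text
pics
{'clock': 0.0, 'joint_pos': array([ 1.18849974,  0.59213224,  0.04829663,  1.60983997, -0.03327928,
        0.94268617, -0.03368047]), 'joint_vel': array([-0.00038955,  0.00115619,  0.00063906, -0.00038561,  0.00139033,
        0.00020301,  0.00169902]), 'tau': array([-2.75335124e-04, -5.48696637e+01,  1.54655736e+00, -1.98127735e+01,
        9.39157588e-03,  8.82775057e-03, -6.75904687e-06]), 'ee_pos': array([ 206.24521029, -694.17719893,  230.12479215]), 'orientation': array([-6.17384965e-04,  8.01531951e-01, -5.97950879e-01, -9.47296969e-04]), 'force': array([ 0.11370179,  0.26005215, -0.74321033]), 'ft_torque': array([-0.05395113, -0.00185362, -0.0096509 ]), 'finger_gap': 85.5122823919578}
side {'vfov': 47.56152289934554, 'cx': 317.2992550001277, 'cy': 249.18959839341915, 'R': array([[-0.6926777 , -0.72124082, -0.00304663],
       [-0.40231379,  0.38988006, -0.82833396],
       [ 0.59861609, -0.57254277, -0.56022635]]), 't': array([341.72975278, 288.24831035, 715.40556061])}
top {'vfov': 44.10496005889985, 'cx': 324.5007996757025, 'cy': 238.85346952329803, 'R': array([[ 0.02361229, -0.99960243,  0.01540923],
       [-0.98258219, -0.02604658, -0.18399408],
       [ 0.18432228, -0.01079631, -0.98280656]]), 't': array([  11.94150619,  510.22945845, 1231.00008539])}
wrist {'vfov': 61.21222082035035, 'cx': 315.0788774989643, 'cy': 235.98791186901065, 'mount': array([[ 9.99999683e-01,  1.47604826e-04, -7.82780885e-04,
         2.53475504e-01],
       [ 5.86548316e-05,  9.66370267e-01,  2.57154629e-01,
        -6.51301730e+01],
       [ 7.94413438e-04, -2.57154593e-01,  9.66369952e-01,
        -1.42106199e+02],
       [ 0.00000000e+00,  0.00000000e+00,  0.00000000e+00,
         1.00000000e+00]])}
```

View pics/side0.png

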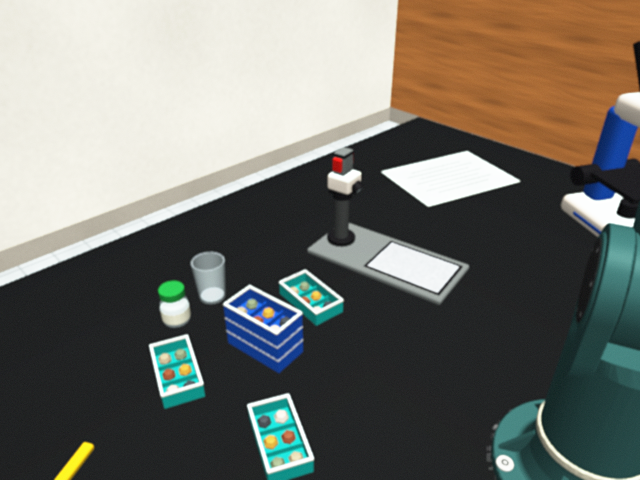

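View pics/top0.png

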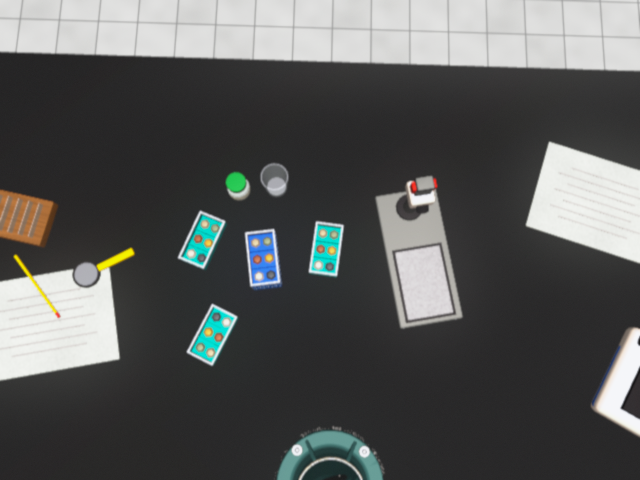

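View pics/wrist0.png

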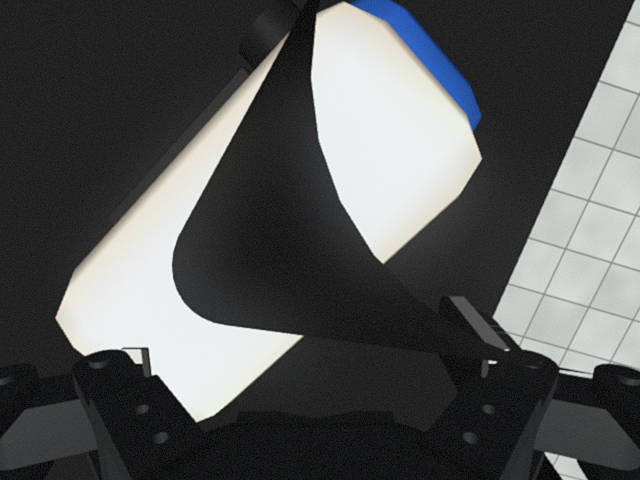

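The top view shows the pile at about (263,258) and the document camera from (410,200), the head, to (425,283), the stage. The tool is over a microscope at the far right. I'll enlarge these areas next.

Run:
```python
import cv2
t=cv2.imread("pics/top0.png");s=cv2.imread("pics/side0.png")
def crop(im,x,y,w,h,k,n):
    cv2.imwrite(n,cv2.resize(im[y:y+h,x:x+w],None,fx=k,fy=k,interpolation=cv2.INTER_CUBIC))
crop(t,225,210,80,90,6,"pics/t_tray.png")
crop(t,370,165,100,170,3.5,"pics/t_doc.png")
crop(s,210,270,110,110,5,"pics/s_tray.png")
crop(s,300,140,180,170,3.5,"pics/s_doc.png")
```

```text
(no output)
```

View pics/t_tray.png

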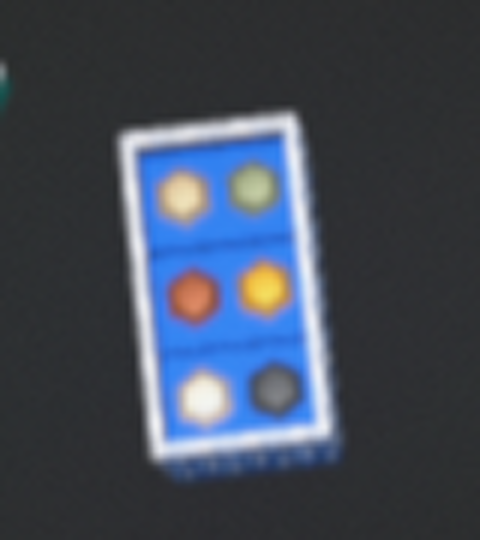

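View pics/t_doc.png

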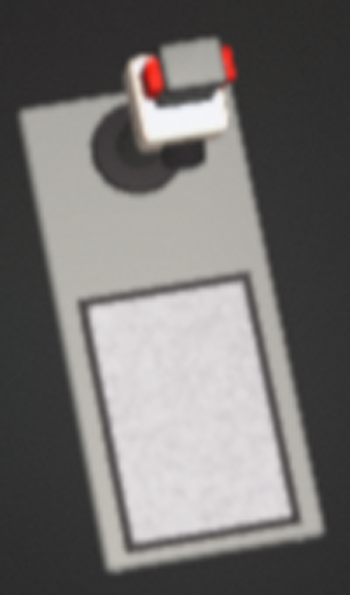

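View pics/s_tray.png

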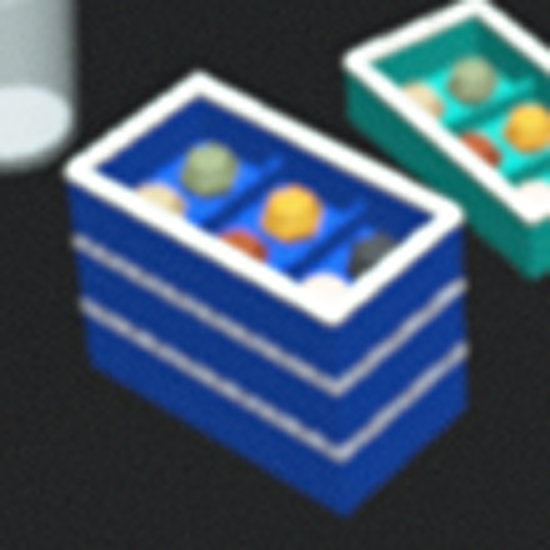

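View pics/s_doc.png

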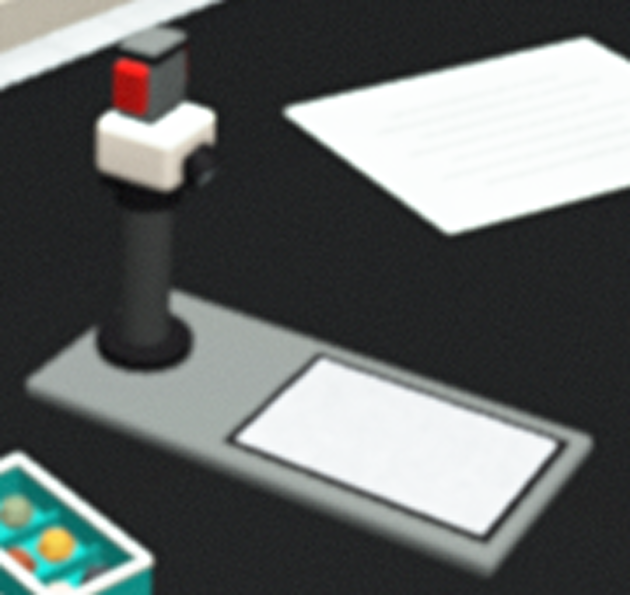

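Top crop: the tray rim corners are (118,133), (298,113), (340,435) and (155,460), and the outline corners are (80,300), (248,272), (300,522) and (130,550). The tray, stage and head can now be fitted.

```bash
cat > h.py <<'E'
import numpy as np,cv2,pickle
from scipy.optimize import least_squares
def load(n): return pickle.load(open(n,"rb"))
def proj(f,X):
    X=np.atleast_2d(X); c=X@f["R"].T+f["t"]; F=240/np.tan(np.radians(f["vfov"]/2))
    return np.c_[f["cx"]+F*c[:,0]/c[:,2], f["cy"]+F*c[:,1]/c[:,2]]
def ray(f,p,z):
    F=240/np.tan(np.radians(f["vfov"]/2))
    d=f["R"].T@np.array([(p[0]-f["cx"])/F,(p[1]-f["cy"])/F,1.]); o=-f["R"].T@f["t"]
    return o+d*(z-o[2])/d[2]
def pose(p,L): 
    c,s=np.cos(p[2]),np.sin(p[2]); L=np.atleast_2d(L)
    return np.c_[p[0]+c*L[:,0]-s*L[:,1],p[1]+s*L[:,0]+c*L[:,1],L[:,2]]
def fit(obs,p0):
    r=lambda p:np.concatenate([(proj(f,pose(p,L))-px).ravel() for f,L,px in obs])
    o=least_squares(r,p0);return o.x,o.fun
def uc(a,x,y,k): return (np.array(a)+.5)/k-.5+[x,y]
E
python3 - <<'E'
from h import *
T=load("top0.pkl");S=load("side0.pkl")
tt=uc([(118,133),(298,113),(340,435),(155,460)],225,210,6)
ts=uc([(200,70),(63,172),(335,326),(467,211)],210,270,5)
dt=uc([(80,300),(248,272),(300,522),(130,550)],370,165,3.5)
ds=uc([(228,439),(318,353),(566,442),(484,540)],300,140,3.5)
for n,f,p,z in(("trayT",T,tt,88),("trayS",S,ts,88),("stT",T,dt,13),("stS",S,ds,13)):
    q=np.array([ray(f,a,z) for a in p]);print(n,q.round(1)[:,:2].tolist(),q.mean(0).round(1),[round(np.linalg.norm(q[i]-q[i-1]),1) for i in range(4)])
bx=lambda a,b,z:np.array([(a,b,z),(a,-b,z),(-a,-b,z),(-a,b,z)],float)
# far-left(+x,+y), far right(+x,-y), near right, near left
R=bx(56,30,88)
# side: 200,70 is far(+x,-y)?; decide via projection
q=ray(T,tt.mean(0),88)
p,r=fit([(T,R,tt)],[q[0],q[1],0.1]);print("tray top",p,np.abs(r).max());print(proj(S,pose(p,R)),ts)
q=ray(T,dt.mean(0),13)
for a in (78,81):
  D=bx(a,a-25,13)
  d,r=fit([(T,D,dt)],[q[0],q[1],0.1]);print("stage",d,np.abs(r).max());print(proj(S,pose(d,D)),ds)
E
```

```text
trayT [[512.8, 193.0], [521.5, 130.8], [409.3, 112.0], [399.1, 174.9]] [460.7 152.7  88. ] [np.float64(115.1), np.float64(62.9), np.float64(113.8), np.float64(63.7)]
trayS [[519.5, 130.0], [508.0, 193.6], [394.5, 177.5], [405.5, 114.7]] [456.9 154.   88. ] [np.float64(115.1), np.float64(64.6), np.float64(114.6), np.float64(63.8)]
stT [[494.3, -126.7], [515.1, -233.4], [358.2, -263.8], [338.4, -158.0]] [ 426.5 -195.5   13. ] [np.float64(159.1), np.float64(108.7), np.float64(159.9), np.float64(107.6)]
stS [[489.6, -126.2], [511.3, -231.0], [355.7, -260.3], [335.7, -155.1]] [ 423.1 -193.1   13. ] [np.float64(156.6), np.float64(107.0), np.float64(158.4), np.float64(107.1)]
tray top [4.60648298e+02 1.52660687e+02 1.59529071e-01] 1.0393028507341455
[[222.27863578 302.37560252]
 [248.2567254  283.78369275]
 [301.24195055 310.24044322]
 [276.06274939 331.42279468]] [[249.6 283.6]
 [222.2 304. ]
 [276.6 334.8]
 [303.  311.8]]
stage [ 4.26397184e+02 -1.95475511e+02  1.93180573e-01] 0.877608756823804
[[364.35905057 263.92889278]
 [390.31761995 239.88987765]
 [460.12159753 264.560793  ]
 [437.23037764 292.15296255]] [[364.78571429 265.07142857]
 [390.5        240.5       ]
 [461.35714286 265.92857143]
 [437.92857143 293.92857143]]
stage [ 4.26554644e+02 -1.95479349e+02  1.92905233e-01] 1.005243962082318
[[362.211194   264.10732785]
 [389.70801891 238.77938437]
 [462.09659678 264.31331779]
 [437.96193049 293.54141756]] [[364.78571429 265.07142857]
 [390.5        240.5       ]
 [461.35714286 265.92857143]
 [437.92857143 293.92857143]]
```

```bash
cat > g.py <<'E'
import sys,numpy as np
from workcell import env
from scipy.spatial.transform import Rotation as Ro
def delta(x,y,z,ang):
    s=env.state();w,a,b,c=s["orientation"];R=Ro.from_quat([a,b,c,w]).as_matrix()
    d=R.T@(np.array([x,y,z])-s["ee_pos"])/30
    cur=np.arctan2(R[1,0],R[0,0]); t=(-(ang-cur)+np.pi/2)%np.pi-np.pi/2
    print("t",round(s["clock"],2),"pos",s["ee_pos"].round(1),"ang",round(cur,4),"tilt",R[2,:].round(4),"gap",round(s["finger_gap"],1),"F",s["force"].round(1))
    print("shift",d.round(3),"turn",round(t,4),"rows needed",round(np.linalg.norm(d)*30/41.7,1),round(abs(t)/.125,1))
if __name__=="__main__": delta(*map(float,sys.argv[1:5]))
E
python3 -m jog '[[0,0,-1.2,0,85],[0,0,-2.4,0,85],[0,0,-3.6,0,85],[0,0,-4,0,85],[0,0,-4,0,85]]' 40
python3 g.py 560 -250 350 -1.38
```

```text
clock: 0.57
ee_pos: [207.0, -696.9, 355.5]
orientation: [0.002, 0.801, -0.598, 0.003]
force: [0.6, -0.5, 0.7]
finger_gap: 85.2
t 0.57 pos [ 207.  -696.9  355.5] ang -1.2821 tilt [ 7.3e-03 -3.0e-04 -1.0e+00] gap 85.2 F [ 0.6 -0.5  0.7]
shift [-10.93  -15.522   0.107] turn 0.0979 rows needed 13.7 0.8
```

```bash
python3 -m jog '[[-10.93,-15.5,0,0.1,85],[-10.93,-15.5,0,0.1,85],[-10.93,-15.5,0,0.1,85],[-10.93,-15.5,0,0.1,85],[-10.93,-15.5,0,0.1,85]]'
python3 g.py 560 -250 350 -1.38
```

```text
clock: 0.98
ee_pos: [336.2, -528.8, 349.3]
orientation: [0.001, 0.77, -0.637, 0.001]
force: [0.5, -0.1, 0.4]
finger_gap: 84.8
t 0.98 pos [ 336.2 -528.8  349.3] ang -1.3824 tilt [ 4.e-03  4.e-04 -1.e+00] gap 84.8 F [ 0.5 -0.1  0.4]
shift [-7.73  -9.068 -0.06 ] turn -0.0024 rows needed 8.6 0.0
```

```bash
python3 -m jog '[[-7.73,-9.07,0,0,85],[-7.73,-9.07,0,0,85],[-7.73,-9.07,0,0,85],[-7.73,-9.07,0,0,85],[-7.73,-9.07,0,0,85]]'
python3 g.py 500 -180 350 -1.38
```

```text
clock: 1.4
ee_pos: [465.7, -366.0, 347.6]
orientation: [0.002, 0.771, -0.637, -0.0]
force: [1.1, -0.0, -0.3]
finger_gap: 85.1
t 1.4 pos [ 465.7 -366.   347.6] ang -1.3822 tilt [ 0.0017  0.0027 -1.    ] gap 85.1 F [ 1.1 -0.  -0.3]
shift [-5.874 -2.285 -0.095] turn -0.0022 rows needed 4.5 0.0
```

```bash
python3 -m jog '[[-5.87,-2.29,0,0,85],[-5.87,-2.29,0,0,85],[-5.87,-2.29,0,0,85],[-5.87,-2.29,0,0,85],[-5.87,-2.29,0,0,85]]'
python3 -m jog '[[0,0,0,0,85],[0,0,0,0,85],[0,0,0,0,85],[0,0,0,0,85],[0,0,0,0,85]]'
cat > w.py <<'E'
import sys,pickle,cv2,numpy as np
from workcell import env
from scipy.spatial.transform import Rotation as Ro
n=sys.argv[1]; s=env.state(); f=env.grab_frame("wrist")
w,a,b,c=s["orientation"];G=np.eye(4);G[:3,:3]=Ro.from_quat([a,b,c,w]).as_matrix();G[:3,3]=s["ee_pos"]
M=np.linalg.inv(G@f["mount"]);f["R"]=M[:3,:3];f["t"]=M[:3,3]
pickle.dump(f,open(n+".pkl","wb"));cv2.imwrite(f"pics/{n}.png",f["frame"]);print(s["ee_pos"],s["clock"])
E
python3 w.py w1
```

```text
clock: 1.82
ee_pos: [499.7, -174.1, 345.3]
orientation: [0.001, 0.772, -0.635, -0.002]
force: [0.7, 0.8, 0.6]
finger_gap: 85.2
clock: 2.23
ee_pos: [499.1, -176.4, 344.9]
orientation: [0.002, 0.771, -0.637, -0.003]
force: [-1.0, 0.3, -0.7]
finger_gap: 85.2
[ 499.06363879 -176.36099069  344.86658944] 2.2333
```

View pics/w1.png

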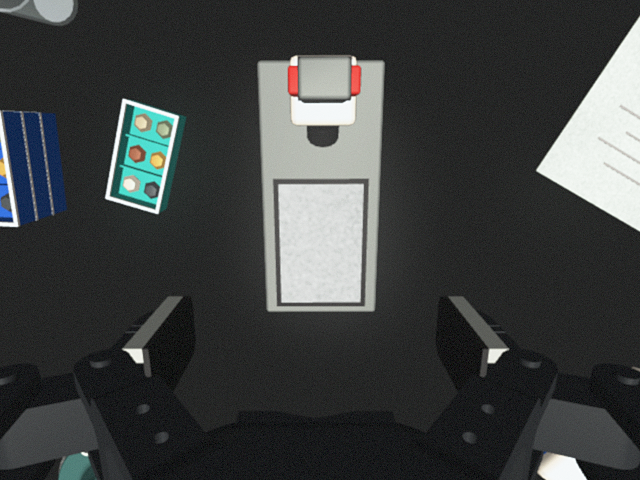

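Run:
```python
import cv2
t=cv2.imread("pics/w1.png")
def crop(im,x,y,w,h,k,n):
    cv2.imwrite(n,cv2.resize(im[y:y+h,x:x+w],None,fx=k,fy=k,interpolation=cv2.INTER_CUBIC))
crop(t,250,165,140,155,4,"pics/w_st.png")
crop(t,270,40,110,120,5,"pics/w_hd.png")
```

```text
(no output)
```

View pics/w_st.png

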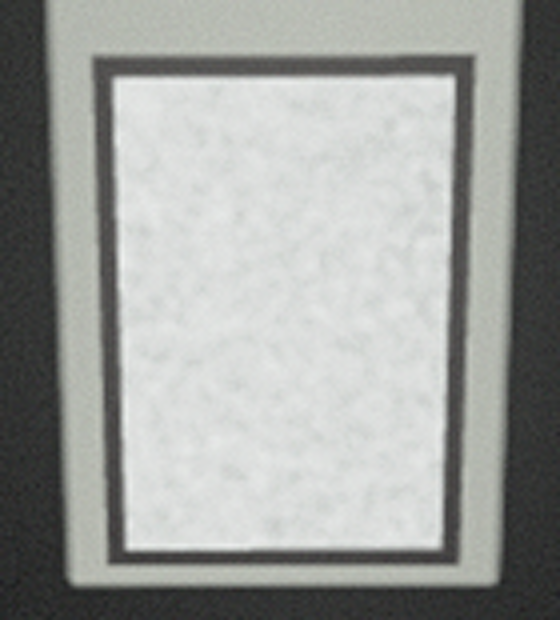

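View pics/w_hd.png

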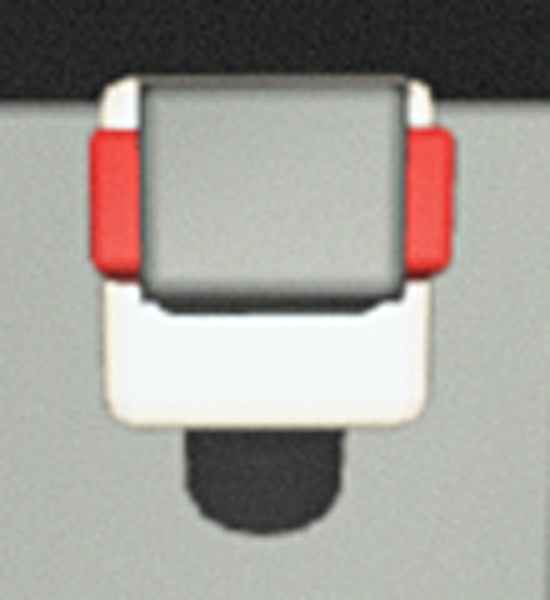

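Run:
```python
from h import *
W=load("w1.pkl");T=load("top0.pkl");S=load("side0.pkl")
bx=lambda a,b,z:np.array([(a,b,z),(a,-b,z),(-a,-b,z),(-a,b,z)],float)
ws=uc([(113,76),(456,76),(443,550),(126,550)],250,165,4)
q=np.array([ray(W,a,13) for a in ws]);print(q.round(1)[:,:2].tolist(),q.mean(0),[round(np.linalg.norm(q[i]-q[i-1]),1) for i in range(4)])
d,r=fit([(W,bx(75,50,13),ws)],[425,-195,.19]);print("stage W",d,np.abs(r).max())
c,s=np.cos(d[2]),np.sin(d[2]);print("axis",d[0]+170*c,d[1]+170*s)
wh=uc([(140,83),(407,83),(404,290),(146,290)],270,40,5)
q=np.array([ray(W,a,215) for a in wh]);print("handle",q.round(1)[:,:2].tolist(),q.mean(0),[round(np.linalg.norm(q[i]-q[i-1]),1) for i in range(4)])
# handle in T: grey top; in crop t_doc corners
th=uc([(160,47),(218,38),(228,78),(168,90)],370,165,3.5)
q=np.array([ray(T,a,215) for a in th]);print("handleT",q.round(1)[:,:2].tolist(),q.mean(0))
```

```text
[[491.1, -132.9], [510.1, -231.3], [362.7, -260.3], [343.6, -161.8]] [ 426.86623118 -196.5568       13.        ] [np.float64(150.3), np.float64(100.2), np.float64(150.2), np.float64(100.3)]
stage W [ 4.26884657e+02 -1.96545234e+02  1.93297472e-01] 0.18301532433514467
axis 593.7186011183568 -163.88891478586004
handle [[602.4, -145.2], [608.6, -177.7], [584.8, -182.4], [578.6, -150.3]] [ 593.60911294 -163.89833289  215.        ] [np.float64(24.3), np.float64(33.1), np.float64(24.3), np.float64(32.8)]
handleT [[601.0, -144.2], [607.0, -176.0], [584.6, -181.3], [576.9, -148.5]] [ 592.37952352 -162.48470492  215.        ]
```

```bash
python3 g.py 440 152 250 -1.411
```

```text
t 2.28 pos [ 499.2 -176.1  345. ] ang -1.38 tilt [-0.0018  0.0055 -1.    ] gap 84.7 F [ 0.6 -0.7 -0.7]
shift [-11.108  -0.153   3.186] turn 0.031 rows needed 8.3 0.2
```

```bash
python3 -m jog '[[-1.3,0,0,0.03,85],[-2.6,0,0.2,0.03,85],[-3.8,0,0.6,0.03,85],[-5.0,0,1.1,0.03,85],[-6.2,-0.1,1.6,0.03,85]]'
python3 g.py 440 152 250 -1.411
```

```text
clock: 2.7
ee_pos: [466.2, 7.2, 297.3]
orientation: [0.001, 0.761, -0.649, -0.002]
force: [0.8, 0.4, -0.5]
finger_gap: 85.1
t 2.7 pos [466.2   7.2 297.3] ang -1.4132 tilt [-0.001   0.0043 -1.    ] gap 85.1 F [ 0.8  0.4 -0.5]
shift [-4.904  0.097  1.581] turn -0.0022 rows needed 3.7 0.0
```

```bash
python3 -m jog '[[-1.3,0,0.4,0,85],[-2.6,0,0.8,0,85],[-3.8,0.1,1.2,0,85],[-4.9,0.1,1.6,0,85],[-4.9,0.1,1.6,0,85]]'
python3 -m jog '[[0,0,0,0,85],[0,0,0,0,85],[0,0,0,0,85],[0,0,0,0,85],[0,0,0,0,85]]'
python3 w.py w2
```

```text
clock: 3.12
ee_pos: [438.0, 158.0, 248.2]
orientation: [0.001, 0.763, -0.646, -0.004]
force: [0.6, -0.5, 0.4]
finger_gap: 85.0
clock: 3.53
ee_pos: [438.7, 156.6, 248.5]
orientation: [0.001, 0.762, -0.647, -0.003]
force: [0.5, 0.2, 0.1]
finger_gap: 85.0
[438.69266858 156.61082267 248.46373406] 3.5333
```

View pics/w2.png

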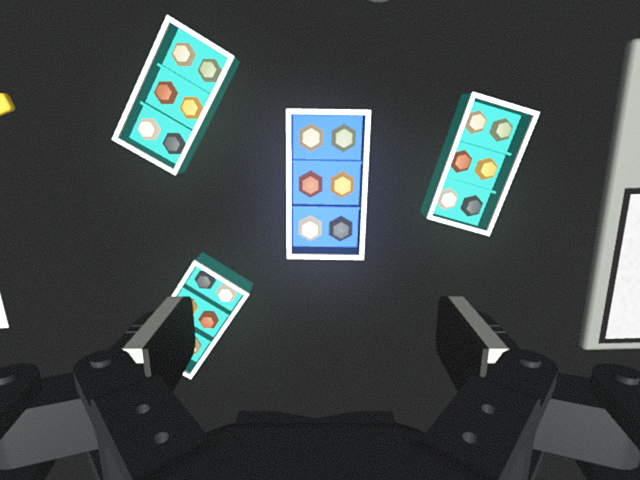

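Run:
```python
import cv2
t=cv2.imread("pics/w2.png")
cv2.imwrite("pics/w2c.png",cv2.resize(t[95:275,270:390],None,fx=3.3,fy=3.3,interpolation=cv2.INTER_CUBIC))
```

```text
(no output)
```

View pics/w2c.png

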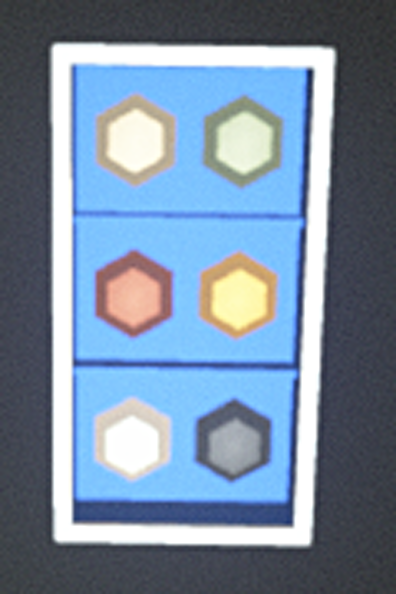

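```bash
python3 - <<'E'
from h import *
W=load("w2.pkl")
bx=lambda a,b,z:np.array([(a,b,z),(a,-b,z),(-a,-b,z),(-a,b,z)],float)
ws=uc([(50,44),(336,46),(312,546),(53,542)],270,95,3.3)
q=np.array([ray(W,a,88) for a in ws]);print(q.round(1)[:,:2].tolist(),q.mean(0),[round(np.linalg.norm(q[i]-q[i-1]),1) for i in range(4)])
d,r=fit([(W,bx(56,30,88),ws)],[461,152,.16]);print("tray W",d,r.round(2))
E
python3 g.py 461 152.4 110 -1.411
```

```text
[[512.1, 191.2], [521.7, 130.4], [409.5, 113.5], [400.4, 174.4]] [460.94006283 152.36571981  88.        ] [np.float64(113.0), np.float64(61.6), np.float64(113.4), np.float64(61.6)]
tray W [4.61076245e+02 1.52379622e+02 1.50624824e-01] [ 1.09  0.44 -1.23  0.94 -0.88 -0.98  1.05 -0.82]
t 3.58 pos [438.6 156.8 248.4] ang -1.407 tilt [-0.0043  0.0053 -1.    ] gap 85.1 F [-0.6 -0.9 -0.3]
shift [ 0.287 -0.738  4.61 ] turn 0.004 rows needed 3.4 0.0
```

```bash
python3 -m jog '[[0.1,-0.4,0.8,0.01,85],[0.29,-0.74,1.6,0.01,85],[0.29,-0.74,2.8,0.01,85],[0.29,-0.74,3.9,0.01,85],[0.29,-0.74,4.6,0.01,85]]'
python3 g.py 461 152.4 64 -1.417
```

```text
clock: 4.0
ee_pos: [460.5, 151.0, 108.0]
orientation: [0.002, 0.759, -0.651, -0.004]
force: [1.3, -0.2, -0.6]
finger_gap: 85.1
t 4.0 pos [460.5 151.  108. ] ang -1.4188 tilt [-0.0035  0.0076 -1.    ] gap 85.1 F [ 1.3 -0.2 -0.6]
shift [-0.039 -0.034  1.468] turn -0.0018 rows needed 1.1 0.0
```

```bash
python3 -m jog '[[-0.03,-0.04,0.7,0,85],[-0.04,-0.04,1.4,0,85],[-0.04,-0.04,1.7,0,85],[-0.04,-0.04,1.7,0,85],[-0.04,-0.04,1.7,0,85]]'
python3 g.py 461 152.4 57 -1.417; python3 w.py w3
```

```text
clock: 4.42
ee_pos: [461.4, 152.2, 57.2]
orientation: [0.002, 0.759, -0.652, -0.004]
force: [0.2, 0.3, -0.1]
finger_gap: 84.6
t 4.42 pos [461.4 152.2  57.2] ang -1.4193 tilt [-0.0032  0.0077 -1.    ] gap 84.6 F [ 0.2  0.3 -0.1]
shift [-0.007  0.013  0.007] turn -0.0023 rows needed 0.0 0.0
[461.40705318 152.23704028  57.21625314] 4.4167
```

View pics/w3.png

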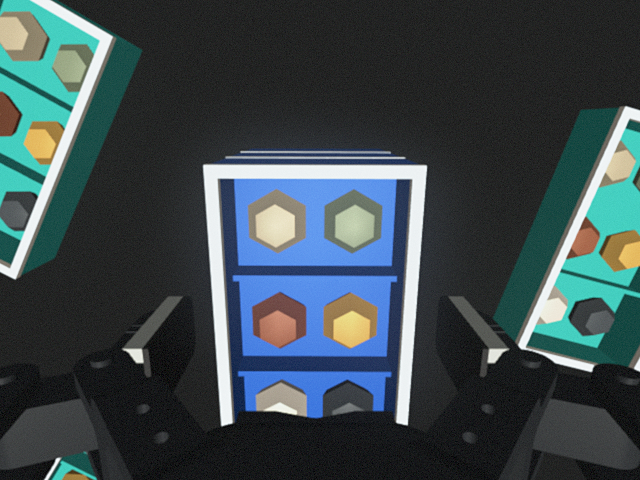

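Tray rim spans columns 203–427 and is centred and square between the fingers. Closing now.

```bash
python3 -m jog '[[0,0,0,0,70],[0,0,0,0,62],[0,0,0,0,55],[0,0,0,0,50],[0,0,0,0,50]]' 35
python3 -m jog '[[0,0,0,0,45],[0,0,0,0,45],[0,0,0,0,45],[0,0,0,0,45],[0,0,0,0,45]]'; python3 g.py 461 152.4 57 -1.417
```

```text
clock: 4.88
ee_pos: [462.8, 152.7, 59.2]
orientation: [0.0, 0.758, -0.652, -0.003]
force: [0.1, -0.5, 6.2]
finger_gap: 59.2
clock: 5.3
ee_pos: [462.8, 152.7, 59.3]
orientation: [0.0, 0.758, -0.652, -0.003]
force: [0.5, -0.1, 0.3]
finger_gap: 59.4
t 5.3 pos [462.8 152.7  59.3] ang -1.4198 tilt [-0.004   0.0037 -1.    ] gap 59.4 F [ 0.5 -0.1  0.3]
shift [0.001 0.06  0.077] turn -0.0028 rows needed 0.1 0.0
```

```bash
python3 -m jog '[[0,0,-0.15,0,45],[0,0,-0.3,0,45],[0,0,-0.5,0,45],[0,0,-0.7,0,45],[0,0,-0.9,0,45]]'; python3 g.py 461 152.4 57 -1.417
python3 - <<'E'
from workcell import env
import cv2
f=env.grab_frame("side")["frame"]
cv2.imwrite("pics/s4.png",cv2.resize(f[220:400,150:350],None,fx=3,fy=3,interpolation=cv2.INTER_CUBIC))
E
```

```text
clock: 5.72
ee_pos: [462.9, 152.6, 87.1]
orientation: [-0.0, 0.758, -0.652, -0.003]
force: [0.6, -0.1, -1.3]
finger_gap: 59.1
t 5.72 pos [462.9 152.6  87.1] ang -1.4198 tilt [-0.0041  0.0034 -1.    ] gap 59.1 F [ 0.6 -0.1 -1.3]
shift [1.000e-03 6.100e-02 1.002e+00] turn -0.0028 rows needed 0.7 0.0
```

View pics/s4.png

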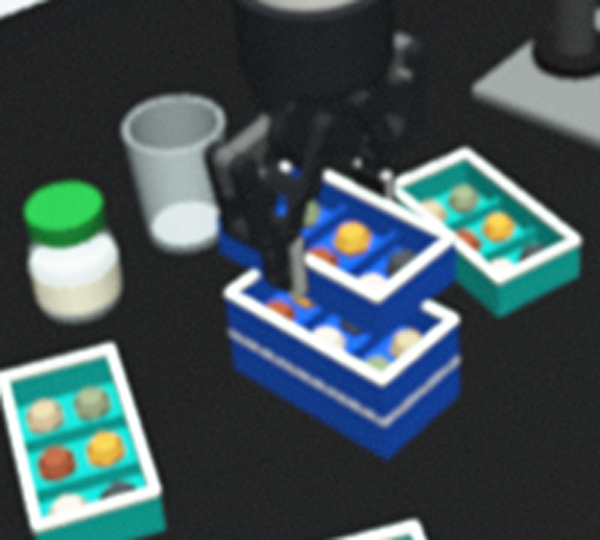

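Only the top tray lifted, and it looks level. Carrying it over.

```bash
python3 -m jog '[[0,0,-0.5,0,45],[0,0,-1,0,45],[0,0,-1.5,0,45],[0.2,0,-1.9,0,45],[0.6,0,-2.1,0,45]]'; python3 g.py 445 0 150 -1.378
python3 -m jog '[[0.6,0,0,0,45],[1.4,0,0,-0.01,45],[2.3,0,0,-0.02,45],[3.2,0,0,-0.03,45],[4.1,0,0,-0.04,45]]'; python3 g.py 428.5 -196.2 130 -1.3775
```

```text
clock: 6.18
ee_pos: [467.2, 136.5, 152.8]
orientation: [-0.003, 0.759, -0.651, -0.002]
force: [-0.3, 0.3, -0.9]
finger_gap: 59.5
t 6.18 pos [467.2 136.5 152.8] ang -1.4171 tilt [-0.0061 -0.0019 -1.    ] gap 59.5 F [-0.3  0.3 -0.9]
shift [4.385 1.428 0.063] turn -0.0391 rows needed 3.3 0.3
clock: 6.6
ee_pos: [485.9, 13.8, 152.4]
orientation: [-0.003, 0.772, -0.635, -0.002]
force: [1.4, -0.1, -0.7]
finger_gap: 59.3
t 6.6 pos [485.9  13.8 152.4] ang -1.3762 tilt [-0.0059 -0.0024 -1.    ] gap 59.3 F [ 1.4 -0.1 -0.7]
shift [6.503 3.234 0.699] turn 0.0013 rows needed 5.2 0.0
```

```bash
python3 -m jog '[[0.9,0.4,0,0,45],[1.8,0.8,0,0,45],[2.7,1.3,0,0,45],[3.6,1.8,0,0,45],[4.5,2.3,0,0,45]]'; python3 g.py 428.5 -196.2 120 -1.3775
```

```text
clock: 7.02
ee_pos: [443.6, -133.3, 151.7]
orientation: [-0.003, 0.773, -0.635, -0.001]
force: [-0.4, -1.1, -1.2]
finger_gap: 59.0
t 7.02 pos [ 443.6 -133.3  151.7] ang -1.3759 tilt [-0.0057 -0.0027 -1.    ] gap 59.0 F [-0.4 -1.1 -1.2]
shift [1.966 0.904 1.043] turn 0.0016 rows needed 1.7 0.0
```

```bash
python3 -m jog '[[0.8,0.3,0.1,0,45],[1.4,0.6,0.4,0,45],[1.8,0.85,0.8,0,45],[1.95,0.9,1.3,0,45],[1.97,0.9,1.8,0,45]]'; python3 g.py 428.5 -196.2 30 -1.3775
```

```text
clock: 7.43
ee_pos: [428.2, -198.5, 97.2]
orientation: [-0.003, 0.771, -0.637, -0.001]
force: [0.3, 0.3, -1.4]
finger_gap: 59.2
t 7.43 pos [ 428.2 -198.5   97.2] ang -1.38 tilt [-0.0042 -0.0033 -1.    ] gap 59.2 F [ 0.3  0.3 -1.4]
shift [-0.063 -0.018  2.242] turn -0.0025 rows needed 1.6 0.0
```

```bash
python3 -m jog '[[-0.03,0,0.6,0,45],[-0.06,0,1.2,0,45],[-0.06,0,1.7,0,45],[-0.06,0,2.05,0,45],[-0.06,0,2.2,0,45]]'; python3 g.py 428.5 -196.2 16.5 -1.3775; python3 w.py w5
python3 - <<'E'
from workcell import env
import cv2,pickle
F=env.grab_frame("side");pickle.dump(F,open("s5.pkl","wb"));f=F["frame"]
cv2.imwrite("pics/s5.png",cv2.resize(f[160:320,320:500],None,fx=4,fy=3.7,interpolation=cv2.INTER_CUBIC))
E
```

```text
clock: 7.85
ee_pos: [427.6, -196.2, 30.2]
orientation: [-0.002, 0.771, -0.636, -0.001]
force: [-0.0, 0.1, -1.1]
finger_gap: 59.7
t 7.85 pos [ 427.6 -196.2   30.2] ang -1.3798 tilt [-0.0051 -0.0017 -1.    ] gap 59.7 F [-0.   0.1 -1.1]
shift [ 0.009 -0.03   0.456] turn -0.0023 rows needed 0.3 0.0
[ 427.55127668 -196.17820475   30.16531476] 7.85
```

View pics/w5.png

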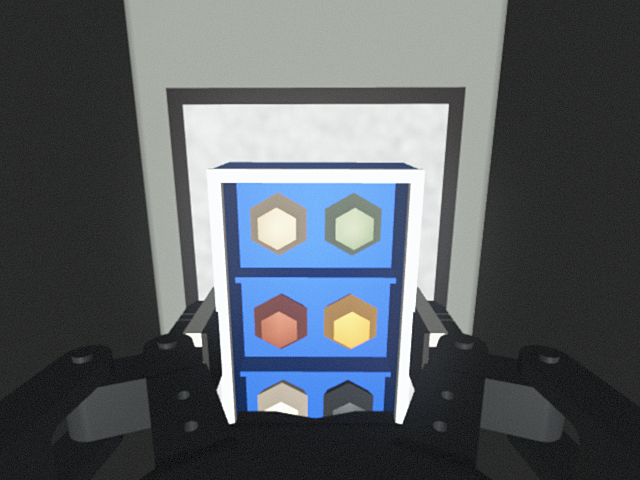

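View pics/s5.png

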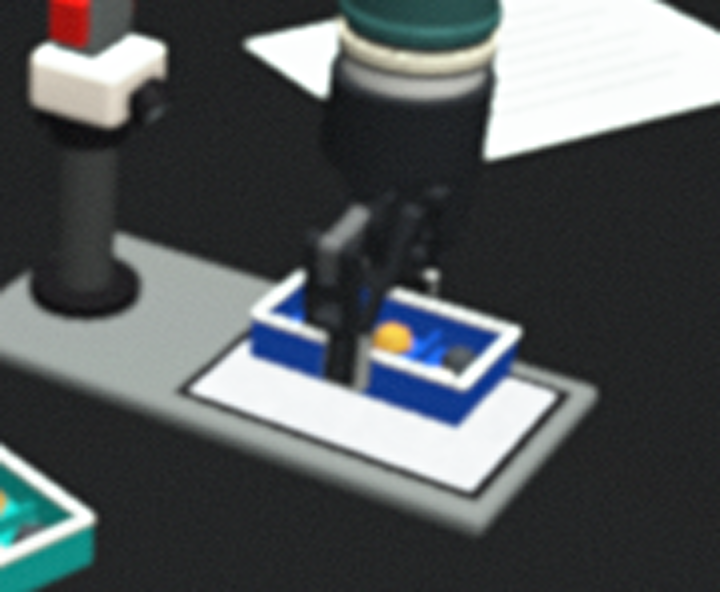

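Tray is centred and square over the outline (frame columns 167–465, rim 208–424). Lowering it.

```bash
python3 -m jog '[[0,0,0.15,0,45],[0,0,0.3,0,45],[0,0,0.38,0,45],[0,0,0.43,0,45],[0,0,0.45,0,45]]'; python3 g.py 427.5 -196.2 16.5 -1.3775
```

```text
clock: 8.37
ee_pos: [427.8, -196.2, 17.3]
orientation: [-0.002, 0.771, -0.636, -0.001]
force: [0.5, -0.4, -1.8]
finger_gap: 59.1
t 8.37 pos [ 427.8 -196.2   17.3] ang -1.3797 tilt [-0.0048 -0.0022 -1.    ] gap 59.1 F [ 0.5 -0.4 -1.8]
shift [-0.001  0.01   0.026] turn -0.0022 rows needed 0.0 0.0
```

```bash
python3 -m jog '[[0,0,0.03,0,45],[0,0,0.06,0,45],[0,0,0.06,0,45],[0,0,0.06,0,45],[0,0,0.06,0,45]]'; python3 g.py 427.5 -196.2 16.5 -1.3775
```

```text
clock: 8.78
ee_pos: [427.9, -196.2, 15.6]
orientation: [-0.002, 0.771, -0.636, -0.001]
force: [0.4, -0.2, -0.5]
finger_gap: 59.6
t 8.78 pos [ 427.9 -196.2   15.6] ang -1.3798 tilt [-0.0046 -0.0025 -1.    ] gap 59.6 F [ 0.4 -0.2 -0.5]
shift [-0.004  0.014 -0.031] turn -0.0023 rows needed 0.0 0.0
```

```bash
python3 -m jog '[[0,0,0.03,0,45],[0,0,0.06,0,45],[0,0,0.06,0,45],[0,0,0.06,0,45],[0,0,0.06,0,45]]'; python3 g.py 427.5 -196.2 16.5 -1.3775
```

```text
clock: 9.2
ee_pos: [428.1, -196.2, 15.2]
orientation: [-0.002, 0.771, -0.636, -0.0]
force: [-0.7, 1.4, 16.7]
finger_gap: 59.2
t 9.2 pos [ 428.1 -196.2   15.2] ang -1.3798 tilt [-0.0036 -0.0029 -1.    ] gap 59.2 F [-0.7  1.4 16.7]
shift [-0.005  0.018 -0.042] turn -0.0023 rows needed 0.0 0.0
```

```bash
python3 -m jog '[[0,0,-0.02,0,60],[0,0,-0.02,0,64],[0,0,-0.02,0,70],[0,0,-0.02,0,78],[0,0,-0.02,0,85]]'; python3 -m jog '[[0,0,0,0,85],[0,0,0,0,85],[0,0,-0.2,0,85],[0,0,-0.5,0,85],[0,0,-1,0,85]]';python3 g.py 427.5 -196.2 16.5 -1.3775; python3 w.py w6
```

```text
clock: 9.62
ee_pos: [428.0, -196.2, 15.6]
orientation: [-0.002, 0.771, -0.637, -0.001]
force: [0.1, 0.4, 0.0]
finger_gap: 85.0
clock: 10.03
ee_pos: [427.3, -196.1, 45.7]
orientation: [-0.002, 0.771, -0.636, -0.002]
force: [0.5, 0.3, 0.5]
finger_gap: 84.6
t 10.03 pos [ 427.3 -196.1   45.7] ang -1.3796 tilt [-4.8e-03 -7.0e-04 -1.0e+00] gap 84.6 F [0.5 0.3 0.5]
shift [ 0.011 -0.006  0.972] turn -0.0021 rows needed 0.7 0.0
[ 427.2574777  -196.05012658   45.66727692] 10.0333
```

View pics/w6.png

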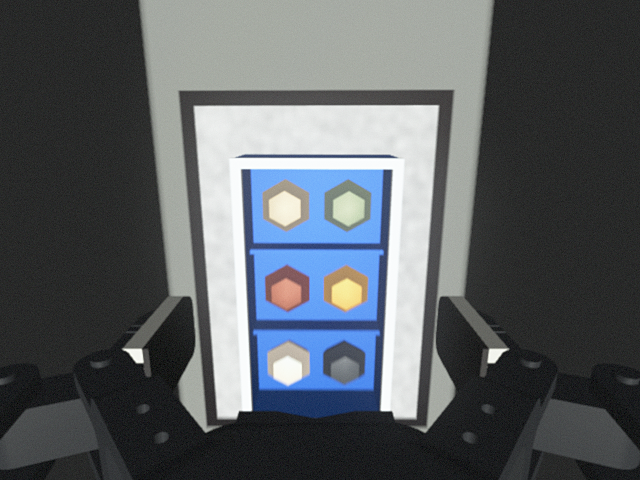

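Tray sits flat and square within the outline, released. Now over to the camera handle.

```bash
python3 -m jog '[[0,0,-1.2,0,85],[0,0,-2.5,0,85],[0,0,-3.8,0,85],[0,0,-5.1,0,85],[0,0,-6.4,0,85]]'; python3 -m jog '[[0,0,-0.4,0,85],[0,0,-0.6,0,85],[0,0,-0.8,0,85],[0,0,-0.8,0,85],[0,0,-0.8,0,85]]'; python3 g.py 540 -170 265 -1.3775
```

```text
clock: 10.5
ee_pos: [427.0, -197.1, 242.8]
orientation: [-0.003, 0.771, -0.637, 0.001]
force: [0.1, -1.2, -0.0]
finger_gap: 85.1
clock: 10.92
ee_pos: [425.9, -197.0, 265.7]
orientation: [-0.002, 0.771, -0.637, -0.0]
force: [0.2, -0.5, -0.2]
finger_gap: 85.2
t 10.92 pos [ 425.9 -197.   265.7] ang -1.3801 tilt [-0.0033 -0.0028 -1.    ] gap 85.2 F [ 0.2 -0.5 -0.2]
shift [-0.161 -3.905  0.033] turn -0.0026 rows needed 2.8 0.0
```

```bash
python3 -m jog '[[0,-1,0,0,85],[0,-2,0,0,85],[0,-3,0,0,85],[0,-3.8,0,0,85],[0,-3.9,0,0,85]]'; python3 -m jog '[[0,0,0,0,85],[0,0,0,0,85],[0,0,0,0,85],[0,0,0,0,85],[0,0,0,0,85]]'; python3 g.py 593.6 -163.9 265 -1.3775; python3 w.py w7
```

```text
clock: 11.33
ee_pos: [545.0, -172.5, 264.1]
orientation: [-0.004, 0.772, -0.635, -0.001]
force: [0.9, 0.9, 0.3]
finger_gap: 84.7
clock: 11.75
ee_pos: [543.8, -173.0, 263.9]
orientation: [-0.003, 0.772, -0.636, -0.001]
force: [-0.2, 0.2, -0.3]
finger_gap: 85.3
t 11.75 pos [ 543.8 -173.   263.9] ang -1.3773 tilt [-0.0058 -0.0035 -1.    ] gap 85.3 F [-0.2  0.2 -0.3]
shift [ 0.022 -1.688 -0.03 ] turn 0.0002 rows needed 1.2 0.0
[ 543.76511987 -172.97904866  263.91785327] 11.75
```

View pics/w7.png

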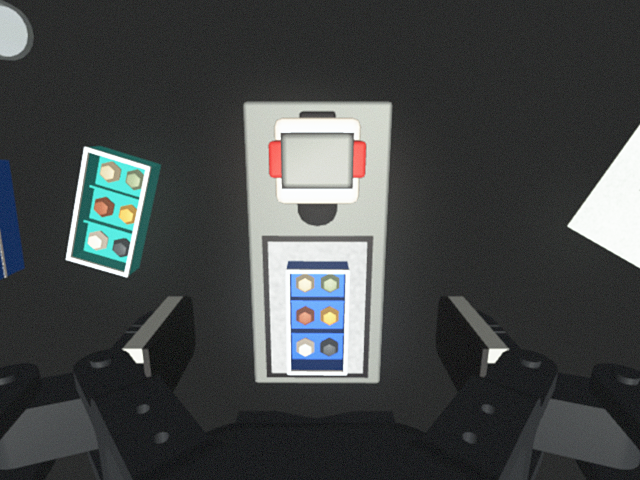

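Run:
```python
from h import *
W=load("w7.pkl")
bx=lambda a,b,z:np.array([(a,b,z),(a,-b,z),(-a,-b,z),(-a,b,z)],float)
for n,p,a,b,z in(("handle",[(282,135),(353,134.5),(353,188),(282.5,188)],13,17,215),("tray",[(286,271),(350,271),(346.5,376),(289,376)],56,30,45),("frame in",[(268,242),(369,242),(363,374),(272,374)],75,50,13)):
    q=np.array([ray(W,x,z) for x in p]);print(n,q.mean(0).round(1),[round(np.linalg.norm(q[i]-q[i-1]),1) for i in range(4)]);d,r=fit([(W,bx(a,b,z),np.array(p,float))],[q.mean(0)[0],q.mean(0)[1],.19]);print(d,np.abs(r).max())
```

```text
handle [ 593.1 -164.3  215. ] [np.float64(24.3), np.float64(32.5), np.float64(24.5), np.float64(33.3)]
[ 5.93075100e+02 -1.64308686e+02  1.98334236e-01] 1.9439119333422923
tray [ 425.8 -197.5   45. ] [np.float64(112.5), np.float64(60.3), np.float64(112.4), np.float64(58.2)]
[ 4.25833326e+02 -1.97473712e+02  1.93727361e-01] 0.9359159802338581
frame in [ 426.1 -197.5   13. ] [np.float64(150.9), np.float64(101.6), np.float64(150.6), np.float64(100.1)]
[ 4.26189508e+02 -1.97510421e+02  1.90537161e-01] 0.9586219422278646
```

Tray is centred in the outline to under 1 mm and 0.003 rad. The handle is confirmed at (593.4,-164.1). Moving over it and down.

```bash
python3 -m jog '[[0.02,-0.8,0,0,85],[0.02,-1.4,0,0,85],[0.02,-1.68,0,0,85],[0.02,-1.68,0,0,85],[0.02,-1.68,0,0,85]]'; python3 g.py 593.4 -164.1 172 -1.3775
```

```text
clock: 12.22
ee_pos: [592.9, -163.9, 264.2]
orientation: [-0.003, 0.772, -0.635, -0.001]
force: [-0.3, 0.2, 0.6]
finger_gap: 85.1
t 12.22 pos [ 592.9 -163.9  264.2] ang -1.377 tilt [-0.0058 -0.0029 -1.    ] gap 85.1 F [-0.3  0.2  0.6]
shift [ 0.027 -0.005  3.073] turn 0.0005 rows needed 2.2 0.0
```

```bash
python3 -m jog '[[0.02,0,0.8,0,85],[0.02,0,1.7,0,85],[0.02,0,2.5,0,85],[0.02,0,2.9,0,85],[0.02,0,3.04,0,85]]'; python3 -m jog '[[0,0,0,0,85],[0,0,0,0,85],[0,0,0,0,85],[0,0,0,0,85],[0,0,0,0,85]]'; python3 g.py 593.4 -164.1 172 -1.3775; python3 w.py w8
```

```text
clock: 12.63
ee_pos: [590.3, -164.2, 170.7]
orientation: [-0.001, 0.772, -0.636, -0.004]
force: [-0.5, -0.3, 0.0]
finger_gap: 84.9
clock: 13.05
ee_pos: [591.1, -164.4, 171.9]
orientation: [-0.002, 0.772, -0.636, -0.003]
force: [1.2, -0.7, 0.8]
finger_gap: 84.9
t 13.05 pos [ 591.1 -164.4  171.9] ang -1.3778 tilt [-6.5e-03  4.0e-04 -1.0e+00] gap 84.9 F [ 1.2 -0.7  0.8]
shift [ 0.006 -0.076 -0.004] turn -0.0003 rows needed 0.1 0.0
[ 591.12423386 -164.35837071  171.88714477] 13.05
```

View pics/w8.png

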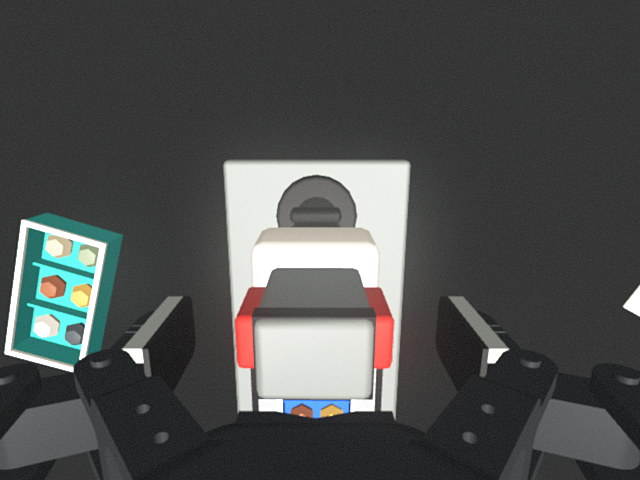

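The handle is centred between the fingers (buttons at columns 237–393, centre 315). Squeezing now.

```bash
python3 -m jog '[[0,-0.07,0,0,75],[0,-0.07,0,0,65],[0,-0.07,0,0,55],[0,-0.07,0,0,48],[0,-0.07,0,0,40]]' 50;  python3 -m jog '[[0,0,0,0,30],[0,0,0,0,25],[0,0,0,0,25],[0,0,0,0,25],[0,0,0,0,25]]'; python3 g.py 593.4 -164.1 172 -1.3775; python3 w.py w9
```

```text
clock: 13.52
ee_pos: [593.2, -163.7, 172.0]
orientation: [-0.002, 0.772, -0.636, -0.003]
force: [-1.1, 0.6, 3.7]
finger_gap: 40.5
clock: 13.93
ee_pos: [593.3, -163.7, 172.6]
orientation: [-0.002, 0.772, -0.636, -0.003]
force: [-1.0, 1.1, 5.7]
finger_gap: 33.6
t 13.93 pos [ 593.3 -163.7  172.6] ang -1.3775 tilt [-6.3e-03  4.0e-04 -1.0e+00] gap 33.6 F [-1.   1.1  5.7]
shift [ 0.015 -0.001  0.021] turn 0.0 rows needed 0.0 0.0
[ 593.27790972 -163.65854705  172.63335402] 13.9333
```

View pics/w9.png

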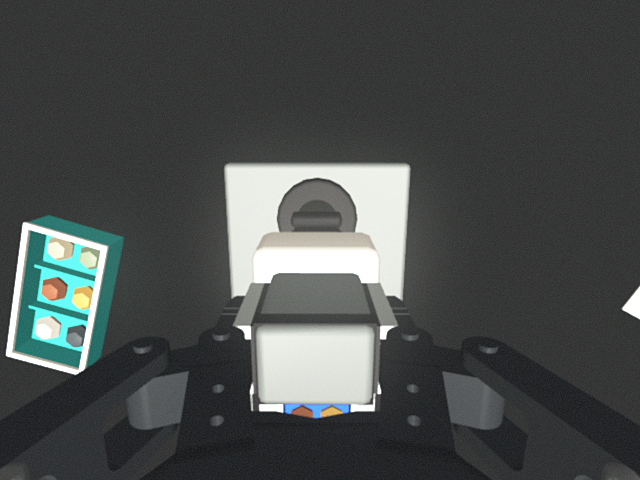

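Pads are against the handle and the buttons are fully in. Pulling up.

```bash
python3 -m jog '[[0,0,-0.15,0,25],[0,0,-0.35,0,25],[0,0,-0.6,0,25],[0,0,-0.85,0,25],[0,0,-1.1,0,25]]' 60;python3 g.py 593.4 -164.1 272 -1.3775; python3 -m jog '[[0,0,-0.3,0,25],[0,0,-0.6,0,25],[0,0,-0.9,0,25],[0,0,-1.2,0,25],[0,0,-1.5,0,25]]';python3 g.py 593.4 -164.1 272.6 -1.3775
```

```text
clock: 14.4
ee_pos: [593.2, -163.6, 205.9]
orientation: [-0.002, 0.772, -0.635, -0.003]
force: [2.5, 0.9, -6.5]
finger_gap: 33.5
t 14.4 pos [ 593.2 -163.6  205.9] ang -1.3771 tilt [-6.8e-03  6.0e-04 -1.0e+00] gap 33.5 F [ 2.5  0.9 -6.5]
shift [ 2.000e-03 -1.000e-03 -2.203e+00] turn 0.0004 rows needed 1.6 0.0
clock: 14.82
ee_pos: [593.2, -163.6, 251.9]
orientation: [-0.002, 0.772, -0.635, -0.003]
force: [2.7, 1.4, -7.2]
finger_gap: 33.4
t 14.82 pos [ 593.2 -163.6  251.9] ang -1.377 tilt [-7.1e-03  5.0e-04 -1.0e+00] gap 33.4 F [ 2.7  1.4 -7.2]
shift [ 0.013 -0.003 -0.69 ] turn 0.0005 rows needed 0.5 0.0
```

Past the first stop with a steady pull of about 7 N. Continuing to the end stop.

```bash
python3 -m jog '[[0,0,-0.2,0,25],[0,0,-0.4,0,25],[0,0,-0.55,0,25],[0,0,-0.65,0,25],[0,0,-0.7,0,25]]';python3 g.py 593.4 -164.1 272.6 -1.3775; python3 -m jog '[[0,0,-0.03,0,25],[0,0,-0.06,0,25],[0,0,-0.06,0,25],[0,0,-0.06,0,25],[0,0,-0.06,0,25]]';python3 g.py 593.4 -164.1 272.6 -1.3775
```

```text
clock: 15.23
ee_pos: [593.2, -163.6, 272.9]
orientation: [-0.002, 0.772, -0.635, -0.003]
force: [4.2, 0.2, -12.6]
finger_gap: 33.4
t 15.23 pos [ 593.2 -163.6  272.9] ang -1.3768 tilt [-7.1e-03  3.0e-04 -1.0e+00] gap 33.4 F [  4.2   0.2 -12.6]
shift [ 0.016 -0.004  0.008] turn 0.0007 rows needed 0.0 0.0
clock: 15.65
ee_pos: [593.2, -163.6, 272.9]
orientation: [-0.002, 0.772, -0.635, -0.003]
force: [5.3, 1.2, -13.9]
finger_gap: 33.3
t 15.65 pos [ 593.2 -163.6  272.9] ang -1.3765 tilt [-8.e-03  8.e-04 -1.e+00] gap 33.3 F [  5.3   1.2 -13.9]
shift [ 0.018 -0.004  0.009] turn 0.001 rows needed 0.0 0.0
```

```bash
python3 w.py w10
python3 - <<'E'
from workcell import env
import cv2
f=env.grab_frame("side")["frame"];cv2.imwrite("pics/s10.png",f)
E
python3 g.py 593.4 -164.1 272.6 -1.3775
```

```text
[ 593.17608424 -163.58264762  272.86848574] 15.65
t 15.75 pos [ 593.2 -163.6  272.9] ang -1.3765 tilt [-8.e-03  8.e-04 -1.e+00] gap 33.6 F [  5.1   1.8 -13.9]
shift [ 0.018 -0.004  0.008] turn 0.001 rows needed 0.0 0.0
```

View pics/w10.png

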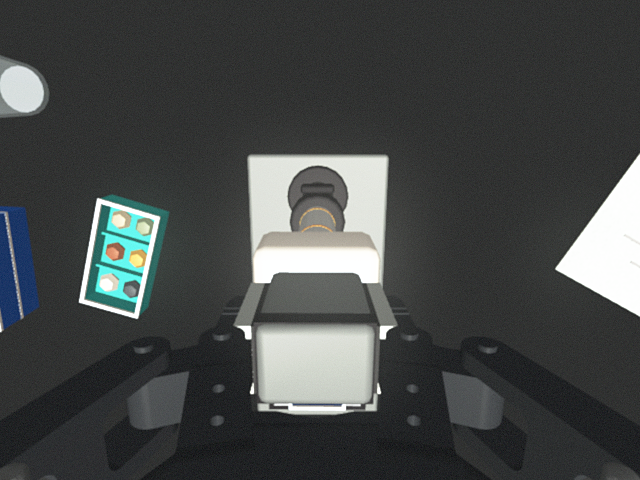

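View pics/s10.png

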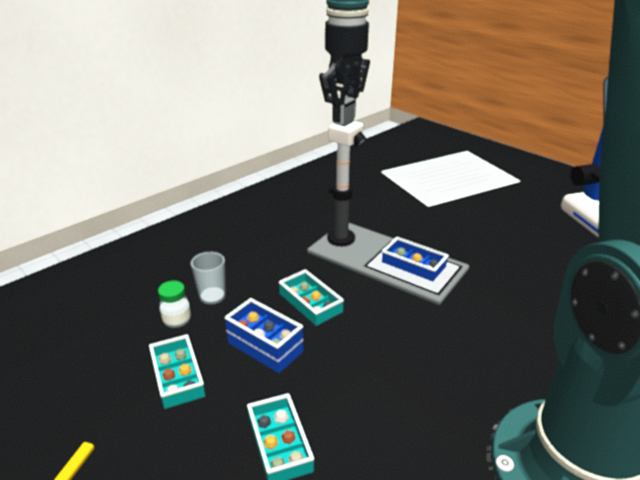

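Side view: the column is out with the head at (346,132) and still gripped. The tray is on the stage at (416,257). The two-tray pile, beaker and jar haven't moved.

```bash
python3 -c "
from workcell import env
print(env.sign_off())"
```

```text
the job is handed in; nothing more can be done
None
```

The job is done and handed in at 15.75 s; the sign-off gives no verdict.

- **Tray:** I lifted only the top blue tray, set it on the stage and let go. The wrist camera then put it within about 1 mm of the outline's centre and about 0.003 rad of its direction. I saw no sign of tipping, and the tool stayed within about 0.01 rad of vertical. The tray met the stage with about 17 N on the wrist just before I let go.
- **Document camera:** I squeezed the buttons (33.6 mm finger gap, slightly less than the 36 mm quoted for fully in) and pulled straight up in one go. The tool rose about 100.3 mm and stopped there, with the pull going from about 7 N to about 14 N. That matches the hard second stop. The gripper is still holding it there with the grip set to 60 N.
- **Everything else:** the last side picture shows the other two trays, the beaker and the jar where they were.

**Disagreements:** the side and top cameras differed by about 3–4 mm on positions, so I relied on the wrist camera. When the gripper closed on the tray, the tool rose about 2 mm with a brief 6 N force. The lift that followed was clean.

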